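# Snap the cap onto the uncapped stain-remover stick

## Robot

A 6-joint arm with a two-finger parallel gripper is mounted at the origin on a cart in front of the work surface, level with it; the furniture and walls round the work are solid. World frame = base frame: x ahead of the robot, y to its left, z up, the work surface at z = 0. Lengths are in m, angles in rad, forces in N, time in s.
With the tool pointing down it reaches from about 0.4 to 0.825 m from the base axis. Payload 7 kg.
Tool frame: the origin (TCP) lies midway between the tips of the shut fingers; the grasp point (between the pads) lies 19 mm behind it; z points along the fingers, y is the direction in which the jaws open and shut (so a half turn about z gives the same grasp; the last joint's range is limited). The gripper opens to 85 mm and grips with 20 to 120 N. Pads are 22 mm wide; open, the fingers measure 114 mm over their backs; the gripper's body (76 mm by 85 mm) begins 54 mm behind the grasp point. The pads swing forward as they close: fully open they stand 13 mm farther back than shut.
Start: joints at [-0.827, 0.359, 0.012, 0, -1.224, -0.288], TCP at [0.297, -0.606, 0.211] pointing down, gripper open.
Joint ranges: [-3.07, 3.07], [-1.43, 2.12], [-1.02, 1.25], [-3.03, 1.67], [-3.05, -0], [-3.03, 3.03]. Speed limits (rad/s): [2.39, 2.39, 3.01, 3.14, 3.14, 3.14].

## Interface

Orientations are given as a unit quaternion [x, y, z, w].
In Python, from rig import readout, optics, workorder gives the robot as it stands.
- The arm moves only by the shell command python3 -m inch 'ROWS' [FORCE]. ROWS is JSON, a list of rows, each a list of 3 entries, a list of its own where there are three numbers: the shift along the tool's x, y, z in m, then the turn, a rotation vector about the tool's x, y, z in degrees, then the opening, from -1 (shut) to 1 (fully open). In form: [[[dx, dy, dz], [wx, wy, wz], fingers], ...]. A call has 1 to 5 rows; each row shifts and turns the commanded pose from where the row before left it, along the tool's axes as they then stand; what a row does not reach is not made up. A row lasts 1/10 s, in which the tool goes at most 50 mm and 8.59 degrees, less where a joint would pass 70% of its speed; a pose out of reach is approached as far as the arm can. A call is refused whole if a number of a shift passes 0.05 or a number of a turn 8.59, either way. A call with a gripper value outside its range is refused whole. The fingers move at their own pace and stop on an object; FORCE is the grip in N (left out, the last holds). Time passes only in rows, so rows that do not move let the fingers close. It gives the time, the measured TCP pose, the force and the opening at its end, in the units of the state.
- readout.get_obs(): the state, without advancing time (a new reading comes with each control period).
- optics.capture(name): name is "scene" or "top"; returns a dict with "color" (480x640x3 uint8, red, green, blue), "range_z" (480x640 float32, m along the optical axis (not along the pixel's ray), 0 where there is no reading), "fx", "fy", "cx", "cy" (pixels), "R" (3x3) and "t" (3): a world point X has camera coordinates R X + t. Camera axes: x right, y down, z forward; pixel columns grow to the right and rows downward; lengths in m; the calibration is good to about 2 mm. A picture is of the moment at which its call begins.
- workorder.close_job(): hands the job in, once; it reports no verdict.
The state is a dict: "time_s": time; "joints": joint angles; "qvel": joint speeds; "effort": joint torques, N m; "position": TCP position; "eef_rot": TCP orientation; "force": force on the tool from outside, world axes, zero at the start; "wrist_torque": the same for the moment, N m; "opening": finger opening in m.
Only numpy, scipy, OpenCV 4.12 (cv2) and the standard library are available. Lean on these libraries where they do the work, as an engineer would, in place of code of your own. Each camera call takes 0.05 s, during which the arm holds its last target. There are 200 camera calls.

## Task

One of the three stain-remover sticks in the wooden rack has lost its blue cap and will dry out: find which one is bare, pick up the loose cap and press it straight down onto that stick's neck until it clicks, then go on pressing after the click so that the black rubber seal under the cap is firmly squeezed (most of the way down). Finish like that, with the fingers still on the cap and pressing it down; do not let go or ease off. Leave the soap bar, the red spool, the timer and the blue tin where they are.

Things in the scene. Friction and masses are not known exactly. Their poses are not given: they have to be found in the camera images.
- cap: The loose snap cap: blue ribbed upright cylinder, 38 mm diameter, 46 mm tall, 30 g, rigid, closed flat top, open mouth down; stands on the worktop at the front. Origin: centre of the mouth rim (underside), z up to the closed top. Grip it round its sides at any yaw. Inside the mouth: bore 30 mm, with a rounded snap bead of 23 mm inner diameter 8 mm above the rim.
- rack: Fixed light wooden block, 58 mm (its x) by 206 mm (its y) by 40 mm high, holding the three sticks upright in a row along its y axis, 66 mm apart, on its centre line. Origin: centre of its underside, at worktop level.
- bare_stick: A stain-remover stick standing upright and fixed in the rack, 34 mm across; its origin is on its axis at worktop level, z up. The one WITHOUT a cap; may be any of the three in the row. White shaft up to 64 mm, black rubber seal ring (38 mm diameter) with its top at 72 mm, then a bare white neck, 21 mm thick up to 74 mm, tapering to 12 mm at its tip 102 mm high.
- snap (a point): Point on the bare stick's axis 84 mm above the worktop, amid four grey sprung nubs (tips on a 27 mm circle). A cap going down, at any yaw, meets the nubs with its rim 80 mm above the worktop, needs about 15 N to pass and clicks over at about 76 mm (force drops); its rim meets the seal at 72 mm. Let go, it stays snapped on at about 72 mm.
- capped_stick_1: A stain-remover stick standing upright and fixed in the rack, 34 mm across; its origin is on its axis at worktop level, z up. Already capped: its blue cap (same as the loose one, does not come off) reaches up to 118 mm.
- capped_stick_2: A stain-remover stick standing upright and fixed in the rack, 34 mm across; its origin is on its axis at worktop level, z up. Already capped: its blue cap (same as the loose one, does not come off) reaches up to 118 mm.
- seal (a joint): How far the bare stick's rubber seal ring is squeezed down, m: 0 free, 0.004 fully squeezed against its stop; springy, 3 N per mm (about 12 N at the stop).
- stain_bar: Bystander: green worn soap bar, 52x77x26 mm, loose on the worktop in front of the rack. Origin: centre of its underside.
- red_spool: Bystander: spool of red thread, 28x41x42 mm, loose, standing at the front left. Origin: centre of its underside.
- timer: Bystander: white and teal kitchen timer, 69x68x72 mm, loose, behind the rack. Origin: centre of its underside.
- sewing_tin: Bystander: flat dark blue tin, 81x120x36 mm, loose, to the right of the rack. Origin: centre of its underside.
There are look-alikes about, which are no part of the job. What is meant by the cap is not green, and is the smaller of those in its own colour.

How it is judged:
By the outcome, as a careful person would: the job done as asked, in the order asked, and still so for the second after the job is handed in, while the arm keeps its last pose, push and grip.
It also fails if it takes over 38 s, if anything falls off the work surface, if the arm or the gripper's body presses on something with over 40 N, if the wrist force passes 120 N, or if a joint passes its speed limit or range.

## Working session

There is one attempt and no reset: what is moved stays moved. The work goes in short steps, Python scripts to look and compute and a shell command to move; the robot and the scene stay as the last step left them, time stands still between calls to the robot, and variables do not carry over. Pictures are saved under pics/ and viewed, about 8 in all and at most 12, crops included, and the job is handed in when it is done.

```bash
mkdir -p pics
python3 - <<'E'
from rig import readout, optics
import cv2,numpy as np
for n in("scene","top"):
    c=optics.capture(n); cv2.imwrite(f"pics/{n}0.png",c["color"][:,:,::-1]); np.savez(f"pics/{n}0.npz",**c)
    print(n,c["fx"],c["cx"],c["cy"],(-c["R"].T@c["t"]).round(3),c["R"].round(2).tolist())
print(readout.get_obs())
E
```

```text
scene 514.7675144277426 314.9093721538501 236.89431417244145 [-0.257  0.837  0.64 ] [[-0.76, -0.64, -0.0], [-0.27, 0.32, -0.91], [0.59, -0.69, -0.42]]
top 539.237346552367 330.84063928381084 241.95726820245903 [ 0.419 -0.119  1.328] [[0.01, -1.0, -0.0], [-0.99, -0.0, -0.11], [0.11, 0.01, -0.99]]
{'time_s': 0.1, 'joints': array([-8.26941752e-01,  3.59337126e-01,  1.11472535e-02, -2.87867090e-04,
       -1.22408967e+00, -2.88070096e-01]), 'qvel': array([ 2.54833652e-03, -3.79420598e-03,  4.65698421e-03,  2.19952382e-03,
        7.58778817e-05, -1.94801053e-03]), 'effort': array([-4.64094235e-03, -5.84763122e+01,  2.94108135e+01,  6.95470288e+00,
       -3.21701613e-03,  7.57792634e-06]), 'position': array([ 0.29686097, -0.60570791,  0.20974557]), 'eef_rot': array([-2.25876956e-01,  9.74155548e-01,  7.11831801e-04, -2.48172777e-04]), 'force': array([ 0.8925985 ,  0.14823184, -0.20870342]), 'wrist_torque': array([-0.02332311,  0.02883868, -0.00020621]), 'opening': 0.08557828328272853}
```

View pics/scene0.png

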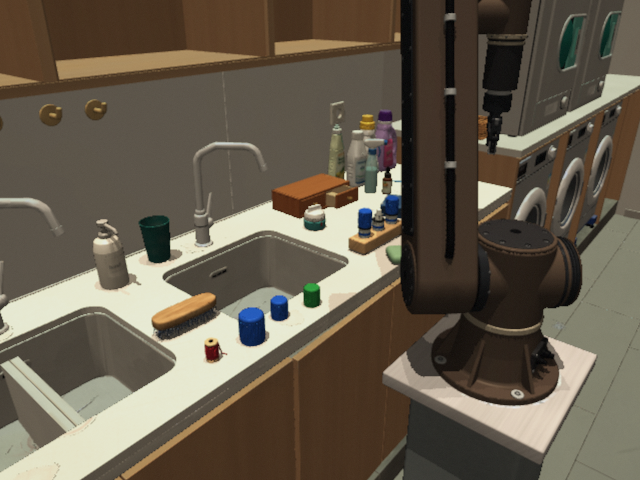

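View pics/top0.png

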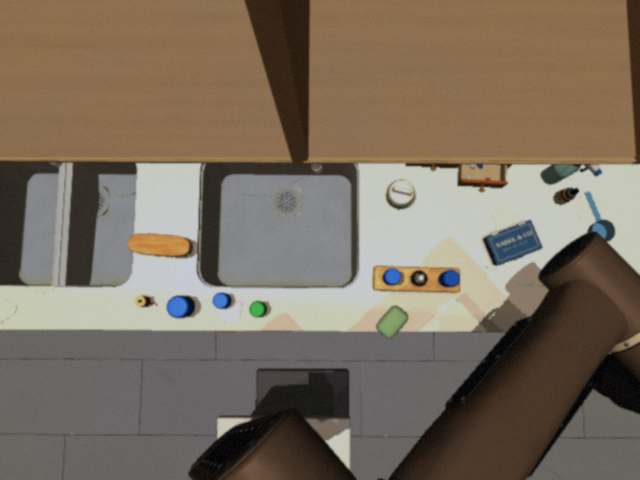

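The bare stick is the middle one, at about (420,278) in the top view. The loose cap is the smaller blue cylinder at about (222,300). The bigger blue one at (180,307) and the green one at (258,309) are look-alikes. Next I'll measure both positions.

```bash
cat > h.py <<'E'
import numpy as np,cv2
def load(n): return dict(np.load(f"pics/{n}.npz"))
def ray(c,u,v,z):
    C=-c["R"].T@c["t"]; d=c["R"].T@np.array([(u-c["cx"])/c["fx"],(v-c["cy"])/c["fy"],1]); return C+d*(z-C[2])/d[2]
def cloud(c):
    v,u=np.mgrid[:480,:640]; Z=c["range_z"]; P=np.stack([(u-c["cx"])/c["fx"]*Z,(v-c["cy"])/c["fy"]*Z,Z],-1)-c["t"]
    return P@c["R"]
def blobs(c,lo,hi,amin=30):
    m=cv2.inRange(cv2.cvtColor(c["color"],cv2.COLOR_RGB2HSV),lo,hi)
    n,l,s,ce=cv2.connectedComponentsWithStats(m); return [(l==i,s[i],ce[i]) for i in range(1,n) if s[i][4]>amin]
E
python3 - <<'E'
from h import *
for n in("top0","scene0"):
    c=load(n); P=cloud(c)
    for m,s,ce in blobs(c,(105,140,60),(125,255,255),50):
        q=P[m&(c["range_z"]>0)]
        if len(q)<20: continue
        z=np.percentile(q[:,2],97 if n!="top0" else 90); t=q[q[:,2]>z-.006]
        print(n,s.tolist(),ce.round(1),"topz",z.round(3),"topmid",((t.min(0)+t.max(0))/2).round(4),"ext",np.ptp(t,0).round(3))
c=load("top0");P=cloud(c)
r=P[250:300,360:475].reshape(-1,3); k=r[(abs(r[:,2]-.04)<.006)]
R=cv2.minAreaRect(k[:,:2].astype(np.float32)); print("rack",R)
q=P[266:292,408:434].reshape(-1,3); q=q[q[:,2]>.06]; print("bare",q[q[:,2].argmax()],((q.min(0)+q.max(0))/2).round(4),len(q))
print("table z",np.median(P[320:328,300:350,2]),"cabinet",P[100:160:20,400].round(3).tolist())
im=c["color"][:,:,::-1]; a=cv2.resize(im[240:340,360:480],None,fx=5,fy=5); cv2.imwrite("pics/c1.png",a)
E
```

```text
top0 [494, 227, 33, 15, 79] [510.5 234.2] topz 0.04 topmid [ 0.5899 -0.5436  0.0386] ext [0.035 0.078 0.009]
top0 [384, 269, 17, 15, 199] [391.8 276.4] topz 0.121 topmid [ 0.4833 -0.2494  0.1203] ext [0.032 0.036 0.01 ]
top0 [442, 271, 17, 15, 206] [450.2 278.1] topz 0.121 topmid [ 0.4794 -0.3807  0.12  ] ext [0.031 0.034 0.009]
top0 [214, 294, 15, 14, 176] [221.1 300.4] topz 0.049 topmid [0.4271 0.1486 0.0489] ext [0.031 0.032 0.011]
top0 [168, 297, 21, 20, 359] [178.1 306.4] topz 0.067 topmid [0.4126 0.2443 0.0659] ext [0.044 0.047 0.009]
scene0 [385, 195, 14, 19, 214] [391.4 204. ] topz 0.12 topmid [ 0.479  -0.3801  0.1179] ext [0.036 0.034 0.006]
scene0 [359, 209, 13, 19, 219] [364.6 217.6] topz 0.12 topmid [ 0.4784 -0.2452  0.1178] ext [0.031 0.033 0.008]
scene0 [271, 296, 16, 25, 327] [278.  307.2] topz 0.048 topmid [0.4248 0.1543 0.0456] ext [0.033 0.03  0.006]
scene0 [239, 308, 25, 38, 787] [250.5 325.7] topz 0.066 topmid [0.409  0.2501 0.0638] ext [0.049 0.048 0.008]
rack ((0.4826005697250366, -0.315703809261322), (0.20605981349945068, 0.058024682104587555), 88.5862808227539)
bare [ 0.41935405 -0.11873153  1.32827859] [ 0.4597 -0.2264  0.6964] 212
table z 0.0007677764459770038 cabinet [[0.736, -0.221, 0.518], [0.704, -0.221, 0.519], [0.672, -0.22, 0.52]]
```

View pics/c1.png

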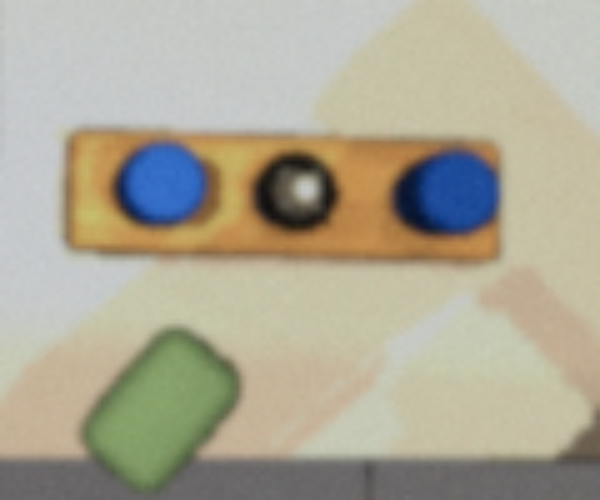

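```bash
python3 -m inch '[[[0,0,0],[0,0,-8.5],1],[[0,0,0],[0,0,-8.5],1],[[0,0,0],[0,0,-8.5],1],[[0,0,0],[0,0,-8.5],1],[[0,0,0],[0,0,-8.5],1]]'; python3 -m inch '[[[0,0,0],[0,0,-8.5],1],[[0,0,0],[0,0,-8.5],1],[[0,0,0],[0,0,-4.4],1],[[0,0,0],[0,0,0],1]]'
python3 - <<'E'
from h import *
for n in("top0","scene0"):
    c=load(n)
    for nm,u in {"top0":[("cap",(221.6,300.9))],"scene0":[]}[n]: print(n,nm,ray(c,*u,.046))
E
```

```text
time_s: 0.6
position: [0.297, -0.6058, 0.21]
eef_rot: [-0.566, 0.824, 0.001, 0.0]
force: [0.2, -0.8, -0.6]
opening: 0.0853
time_s: 1.0
position: [0.297, -0.6059, 0.2101]
eef_rot: [0.708, -0.707, -0.0, -0.0]
force: [-0.6, 0.7, -0.3]
opening: 0.0855
top0 cap [0.42615343 0.1461721  0.046     ]
```

```bash
python3 -m inch '[[[-0.045,-0.02,0],[0,0,0],1],[[-0.045,-0.02,0],[0,0,0],1],[[-0.045,-0.02,0],[0,0,0],1],[[-0.045,-0.02,0],[0,0,0],1],[[-0.045,-0.02,0],[0,0,0],1]]' 30; python3 -m inch '[[[-0.048,-0.0058,0],[0,0,0],1],[[-0.048,-0.0058,0],[0,0,0],1],[[-0.048,-0.0058,0],[0,0,0],1],[[-0.048,-0.0058,0],[0,0,0],1],[[-0.048,-0.0058,0],[0,0,0],1]]'; python3 -m inch '[[[-0.048,0,0],[0,0,0],1],[[-0.048,0,0],[0,0,0],1],[[-0.048,0,0],[0,0,0],1],[[-0.048,0,0],[0,0,0],1],[[-0.048,0,0],[0,0,0],1]]'; python3 -m inch '[[[-0.045,0,0],[0,0,0],1],[[0,0,0],[0,0,0],1],[[0,0,0],[0,0,0],1]]'
```

```text
time_s: 1.5
position: [0.3973, -0.3793, 0.2105]
eef_rot: [-0.706, 0.708, -0.0, 0.0]
force: [1.7, -0.5, 0.4]
opening: 0.0856
time_s: 2.0
position: [0.4257, -0.1392, 0.2107]
eef_rot: [-0.706, 0.708, -0.0, 0.0]
force: [0.5, 0.8, 0.5]
opening: 0.0851
time_s: 2.5
position: [0.4254, 0.1009, 0.211]
eef_rot: [-0.706, 0.708, -0.0, 0.0]
force: [1.5, -1.2, -0.8]
opening: 0.0853
time_s: 2.8
position: [0.4255, 0.1448, 0.2103]
eef_rot: [0.707, -0.707, -0.0, 0.0]
force: [0.3, -1.0, -1.0]
opening: 0.0856
```

```bash
python3 -m inch '[[[-0.004,0,0.04],[0,0,0],1],[[0,0,0.045],[0,0,0],1],[[0,0,0.045],[0,0,0],1],[[0,0,0.02],[0,0,0],1],[[0,0,0],[0,0,0],1]]'
python3 - <<'E'
from rig import optics
from h import *
for i,n in enumerate(("scene","top")):
    c=optics.capture(n); np.savez(f"pics/{n}1.npz",**c)
    x=c["R"]@np.array([.426,.15,.05])+c["t"]; u,v=int(c["fx"]*x[0]/x[2]+c["cx"]),int(c["fy"]*x[1]/x[2]+c["cy"])
    a=cv2.resize(c["color"][v-45:v+45,u-60:u+60,::-1],None,fx=5,fy=5,interpolation=cv2.INTER_CUBIC)
    if i==0: A=a
    print(n,u,v)
    cv2.imwrite(f"pics/g{i}.png",a)
cv2.imwrite("pics/g.png",np.vstack([A,a])[::1,::1] if 0 else cv2.resize(np.hstack([A,a]),(800,300)))
E
```

```text
time_s: 3.3
position: [0.424, 0.1451, 0.058]
eef_rot: [-0.706, 0.708, 0.0, -0.003]
force: [-0.1, 0.0, 0.5]
opening: 0.0854
scene 278 297
top 219 300
```

View pics/g.png

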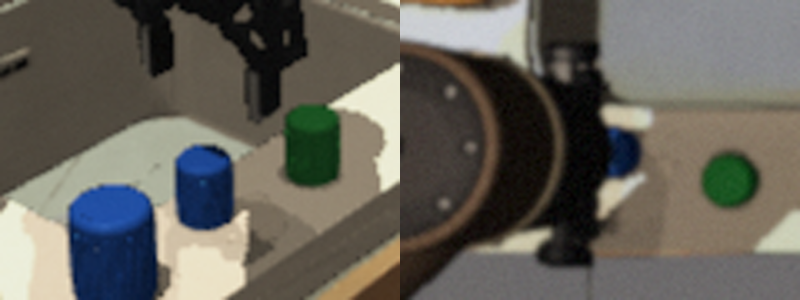

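Run:
```python
from h import *
for n in("scene1","top1"):
    c=load(n);P=cloud(c); near=(abs(P[...,0]-.426)<.09)&(abs(P[...,1]-.15)<.06)&(c["range_z"]>0)&(P[...,2]<.3)
    for lo,hi in((.055,.075),(.075,.09),(.09,.105),(.105,.13)):
        q=P[near&(P[...,2]>lo)&(P[...,2]<hi)]
        if len(q)<5: continue
        for s in(-1,1):
            r=q[(q[:,0]-.426)*s>0.02]
            if len(r)>4: print(n,lo,s,len(r),r.min(0).round(3),r.max(0).round(3))
    m=(abs(P[...,0]-.426)<.03)&(abs(P[...,1]-.15)<.03)&(abs(P[...,2]-.047)<.004)
    q=P[m]; print(n,"cap",len(q),q.min(0).round(4),q.max(0).round(4),((q.min(0)+q.max(0))/2).round(4))
```

```text
scene1 0.09 -1 34 [0.368 0.14  0.092] [0.381 0.158 0.105]
scene1 0.09 1 43 [0.465 0.134 0.092] [0.48  0.158 0.105]
scene1 0.105 -1 114 [0.366 0.14  0.105] [0.385 0.159 0.13 ]
scene1 0.105 1 110 [0.465 0.133 0.105] [0.482 0.159 0.13 ]
scene1 cap 130 [0.4082 0.1333 0.0431] [0.4445 0.1698 0.0503] [0.4264 0.1515 0.0467]
top1 0.09 -1 5 [0.372 0.137 0.098] [0.383 0.142 0.103]
top1 0.105 -1 7 [0.376 0.136 0.106] [0.384 0.14  0.126]
top1 0.105 1 10 [0.47  0.136 0.106] [0.482 0.14  0.128]
top1 cap 53 [0.4142 0.1337 0.0431] [0.4448 0.1461 0.0503] [0.4295 0.1399 0.0467]
```

```bash
python3 -m inch '[[[-0.0045,-0.002,0.02],[0,0,0],1],[[0,0,0.02],[0,0,0],1],[[0,0,0.012],[0,0,0],1],[[0,0,0],[0,0,0],1],[[0,0,0],[0,0,0],1]]' 20;  python3 -m inch '[[[0,0,0],[0,0,0],0.2],[[0,0,0],[0,0,0],0.2],[[0,0,0],[0,0,0],0.2]]'
python3 - <<'E'
from rig import optics
from h import *
c=optics.capture("scene"); np.savez("pics/scene2.npz",**c)
cv2.imwrite("pics/s2.png",cv2.resize(c["color"][240:350,210:350,::-1],None,fx=5,fy=5,interpolation=cv2.INTER_CUBIC))
E
```

```text
time_s: 3.9
position: [0.4289, 0.153, 0.0101]
eef_rot: [-0.707, 0.707, -0.0, 0.001]
force: [-0.1, -0.4, -0.4]
opening: 0.0852
time_s: 4.2
position: [0.4283, 0.1528, 0.0093]
eef_rot: [0.707, -0.707, 0.0, -0.001]
force: [-0.2, 0.4, 0.0]
opening: 0.0507
```

View pics/s2.png

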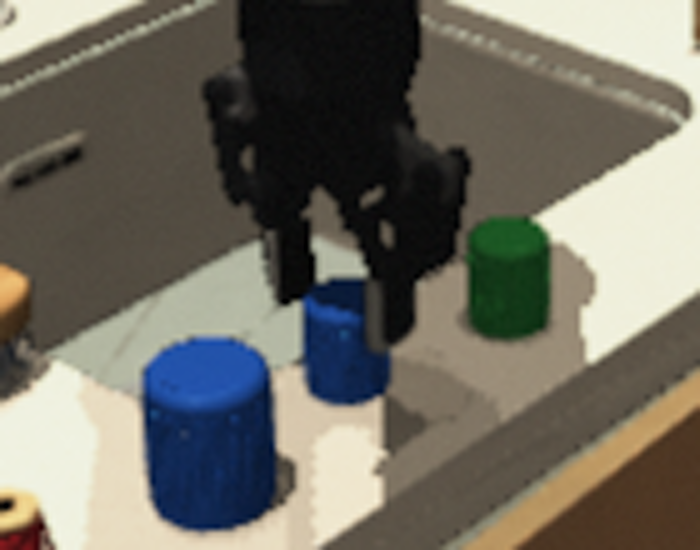

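Run:
```python
from h import *
from rig import readout
print(readout.get_obs()["position"])
c=load("scene2");P=cloud(c); dark=c["color"].max(2)<60
near=(abs(P[...,0]-.426)<.06)&(abs(P[...,1]-.15)<.04)&(c["range_z"]>0)&dark
for lo in np.arange(.01,.09,.01):
    q=P[near&(P[...,2]>lo)&(P[...,2]<lo+.01)]
    for s in(-1,1):
        r=q[(q[:,0]-.428)*s>0]
        if len(r)>4: print(lo.round(2),s,len(r),np.percentile(r,5,0).round(3),np.percentile(r,95,0).round(3))
m,s,ce=[b for b in blobs(c,(105,140,60),(125,255,255),50) if abs(b[2][0]-279)<12][0]
q=P[m]; t=q[q[:,2]>.042]; print("cap all",np.percentile(q,2,0),np.percentile(q,98,0),"top",t.min(0),t.max(0))
```

```text
[0.42816241 0.15269517 0.0091219 ]
0.01 -1 5 [0.409 0.147 0.011] [0.411 0.15  0.018]
0.02 -1 7 [0.408 0.147 0.02 ] [0.411 0.155 0.028]
0.03 -1 10 [0.396 0.149 0.032] [0.412 0.165 0.04 ]
0.03 1 13 [0.454 0.144 0.034] [0.457 0.16  0.04 ]
0.04 -1 49 [0.39  0.146 0.042] [0.427 0.162 0.049]
0.04 1 59 [0.43  0.141 0.041] [0.457 0.163 0.048]
0.05 -1 33 [0.388 0.148 0.051] [0.403 0.164 0.059]
0.05 1 30 [0.453 0.144 0.051] [0.457 0.164 0.059]
0.06 -1 35 [0.39  0.146 0.06 ] [0.403 0.164 0.069]
0.06 1 33 [0.453 0.145 0.061] [0.464 0.164 0.069]
0.07 -1 20 [0.38  0.159 0.071] [0.395 0.166 0.079]
0.07 1 42 [0.454 0.145 0.071] [0.467 0.165 0.08 ]
0.08 -1 76 [0.371 0.145 0.081] [0.402 0.166 0.09 ]
0.08 1 62 [0.453 0.144 0.081] [0.48  0.167 0.089]
cap all [0.40905779 0.15230281 0.00327338] [0.43386559 0.17085347 0.04738837] top [-0.25735446  0.15464224  0.04245142] [0.43993897 0.83667713 0.63990665]
```

```bash
python3 -m inch '[[[0.0015,0.001,0.006],[0,0,0],0.2],[[0,0,0.006],[0,0,0],0.2],[[0,0,0],[0,0,0],0.2],[[0,0,0],[0,0,0],0.2]]' 20;  python3 -m inch '[[[0,0,0],[0,0,0],-0.2],[[0,0,0],[0,0,0],-1],[[0,0,0],[0,0,0],-1],[[0,0,0],[0,0,0],-1],[[0,0,0],[0,0,0],-1]]' 80
python3 - <<'E'
from rig import optics
from h import *
c=optics.capture("scene"); np.savez("pics/scene3.npz",**c)
cv2.imwrite("pics/s3.png",cv2.resize(c["color"][240:350,210:350,::-1],None,fx=4,fy=4,interpolation=cv2.INTER_CUBIC))
E
```

```text
time_s: 4.65
position: [0.4267, 0.1507, -0.0038]
eef_rot: [0.707, -0.707, 0.0, 0.001]
force: [0.1, 0.3, 0.3]
opening: 0.0515
time_s: 5.15
position: [0.427, 0.151, -0.003]
eef_rot: [0.707, -0.707, 0.0, -0.0]
force: [-1.4, 0.1, 4.8]
opening: 0.036
```

View pics/s3.png

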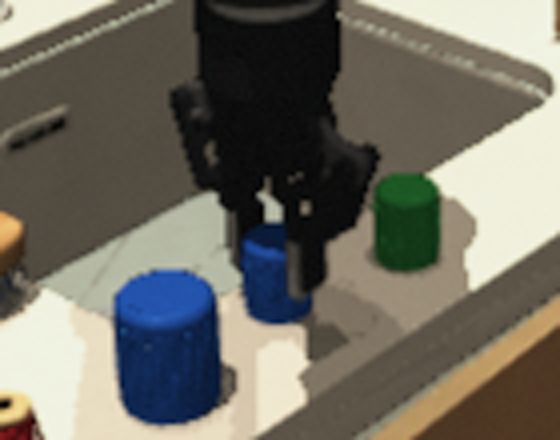

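```bash
python3 -m inch '[[[0,0,-0.03],[0,0,0],-1],[[0,0,-0.042],[0,0,0],-1],[[0,0,-0.042],[0,0,0],-1],[[0,0,-0.042],[0,0,0],-1],[[0,0,0],[0,0,0],-1]]' 80; python3 -m inch '[[[0.03,-0.006,0],[0,0,0],-1],[[0.045,-0.006,0],[0,0,0],-1],[[0.045,-0.006,0],[0,0,0],-1],[[0.045,-0.006,0],[0,0,0],-1],[[0.045,-0.006,0],[0,0,0],-1]]'; python3 -m inch '[[[0.045,-0.006,0],[0,0,0],-1],[[0.045,-0.006,0],[0,0,0],-1],[[0.045,-0.006,0],[0,0,0],-1],[[0.045,-0.006,0],[0,0,0],-1],[[0.045,0,0],[0,0,0],-1]]';  python3 -m inch '[[[0.031,0,0],[0,0,0],-1],[[0,0,0],[0,0,0],-1],[[0,0,0],[0,0,0],-1],[[0,0,0],[0,0,0],-1]]'
python3 - <<'E'
from rig import optics,readout
from h import *
print(readout.get_obs()["position"])
for n in("scene","top"):
    c=optics.capture(n); np.savez(f"pics/{n}4.npz",**c); P=cloud(c)
    for m,s,ce in blobs(c,(105,140,60),(125,255,255),20):
        q=P[m&(c["range_z"]>0)]; q=q[(abs(q[:,1]+.315)<.1)&(abs(q[:,0]-.48)<.06)]
        if len(q)>10: print(n,s.tolist(),np.percentile(q,3,0).round(4),np.percentile(q,97,0).round(4))
    if n=="scene": cv2.imwrite("pics/s4.png",cv2.resize(c["color"][160:270,320:450,::-1],None,fx=5,fy=5,interpolation=cv2.INTER_CUBIC))
E
```

```text
time_s: 5.7
position: [0.4299, 0.153, 0.1585]
eef_rot: [0.708, -0.707, 0.001, -0.005]
force: [1.2, -0.1, -0.5]
opening: 0.036
time_s: 6.2
position: [0.4568, -0.0607, 0.1527]
eef_rot: [0.707, -0.707, 0.0, -0.0]
force: [0.9, 0.8, -0.5]
opening: 0.0363
time_s: 6.7
position: [0.4812, -0.286, 0.1523]
eef_rot: [0.707, -0.707, -0.0, -0.0]
force: [0.5, 0.1, 0.8]
opening: 0.0366
time_s: 7.1
position: [0.4808, -0.3144, 0.1524]
eef_rot: [0.707, -0.707, -0.0, 0.0]
force: [0.2, 0.7, 0.0]
opening: 0.0363
[ 0.48081053 -0.31436928  0.15237777]
scene [374, 177, 12, 16, 142] [ 0.4615 -0.3119  0.1583] [ 0.4877 -0.2935  0.201 ]
scene [385, 195, 15, 19, 201] [ 0.4606 -0.3908  0.0758] [ 0.4879 -0.3628  0.1198]
scene [359, 209, 13, 19, 209] [ 0.4639 -0.2554  0.0758] [ 0.4895 -0.2295  0.1197]
top [385, 275, 14, 9, 88] [ 0.4676 -0.2614  0.1133] [ 0.4852 -0.2337  0.122 ]
```

View pics/s4.png

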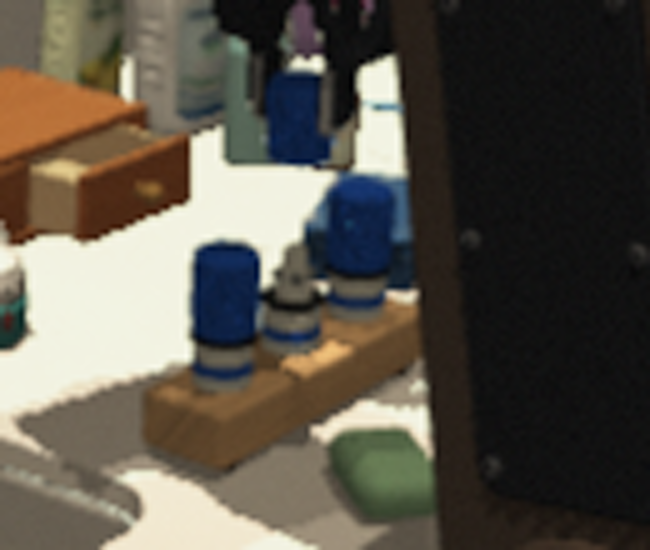

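The crop shows the cap held upright at about (298,118), above the bare middle stick with its tip at about (293,250). I'll fit circles to the held cap and to both capped neighbours in this same view, to get the offset between the cap and the stick.

Run:
```python
from h import *
from scipy.optimize import least_squares
c=load("scene4");P=cloud(c); C=-c["R"].T@c["t"]; hsv=cv2.cvtColor(c["color"],cv2.COLOR_RGB2HSV)
blue=cv2.inRange(hsv,(105,140,30),(125,255,255))>0
def fit(y0,z0,z1):
    m=blue&(abs(P[...,1]-y0)<.03)&(abs(P[...,0]-.48)<.03)&(P[...,2]>z0)&(P[...,2]<z1)
    q=P[m]; r=least_squares(lambda p:np.hypot(q[:,0]-p[0],q[:,1]-p[1])-.019,[.48,y0],loss="soft_l1",f_scale=.001)
    v,u=np.nonzero(m); return len(q),r.x.round(4),"col",u.min(),u.max(),"z",np.percentile(q[:,2],[1,99]).round(4)
print("held",fit(-.315,.14,.205)); print("L",fit(-.249,.08,.116)); print("R",fit(-.381,.08,.116))
# black seal/neck columns of bare stick
q=P[200:235,370:392].reshape(-1,3); m=(abs(q[:,1]+.315)<.025)&(abs(q[:,0]-.48)<.025)&(q[:,2]>.076)&(q[:,2]<.103)
q=q[m]; print("neck",len(q),q.min(0).round(4),q.max(0).round(4), "tip",q[q[:,2]>.095].mean(0).round(4) )
t=load("top4");
```

```text
held (185, array([ 0.4808, -0.3157]), 'col', np.int64(373), np.int64(385), 'z', array([0.1573, 0.2032]))
L (151, array([ 0.4841, -0.2507]), 'col', np.int64(359), np.int64(371), 'z', array([0.0807, 0.1155]))
R (149, array([ 0.4804, -0.3828]), 'col', np.int64(385), np.int64(398), 'z', array([0.0802, 0.1156]))
neck 65 [ 0.4689 -0.3257  0.0762] [ 0.4909 -0.3037  0.1025] tip [ 0.4803 -0.3129  0.0996]
```

```bash
python3 -m inch '[[[0.001,-0.0014,0.015],[0,0,0],-1],[[0,0,0.02],[0,0,0],-1],[[0,0,0.015],[0,0,0],-1],[[0,0,0],[0,0,0],-1],[[0,0,0],[0,0,0],-1]]' 110; python3 -m inch '[[[0,0,0.005],[0,0,0],-1],[[0,0,0.005],[0,0,0],-1],[[0,0,0.004],[0,0,0],-1],[[0,0,0],[0,0,0],-1],[[0,0,0],[0,0,0],-1]]'
```

```text
time_s: 7.7
position: [0.4828, -0.3155, 0.1031]
eef_rot: [0.708, -0.707, 0.0, 0.0]
force: [0.5, -0.4, -0.2]
opening: 0.0355
time_s: 8.2
position: [0.4823, -0.3161, 0.0886]
eef_rot: [0.707, -0.707, -0.0, 0.0]
force: [-0.8, -0.3, 0.1]
opening: 0.0351
```

```bash
python3 -m inch '[[[0,0,0.004],[0,0,0],-1],[[0,0,0.004],[0,0,0],-1],[[0,0,0.002],[0,0,0],-1],[[0,0,0],[0,0,0],-1],[[0,0,0],[0,0,0],-1]]'; for i in 1 2; do python3 -m inch '[[[0,0,0.0015],[0,0,0],-1],[[0,0,0],[0,0,0],-1]]'; done
```

```text
time_s: 8.7
position: [0.4823, -0.316, 0.0785]
eef_rot: [0.707, -0.707, -0.0, 0.0]
force: [-0.5, 0.3, -0.4]
opening: 0.0351
time_s: 8.9
position: [0.4824, -0.3164, 0.0778]
eef_rot: [0.707, -0.707, 0.0, 0.0]
force: [-3.1, -0.1, 6.8]
opening: 0.0352
time_s: 9.1
position: [0.4823, -0.3165, 0.0767]
eef_rot: [0.707, -0.707, 0.0, 0.0]
force: [-4.1, 0.4, 8.2]
opening: 0.0351
```

```bash
python3 -m inch '[[[0,0.0005,0.001],[0,0,0],-1],[[0,0,0],[0,0,0],-1]]'; for i in 1 2 3 4; do python3 -m inch '[[[0,0,0.001],[0,0,0],-1],[[0,0,0],[0,0,0],-1]]' | grep -E "pos|for"; done
```

```text
time_s: 9.3
position: [0.4822, -0.3168, 0.0762]
eef_rot: [0.707, -0.707, 0.001, 0.0]
force: [-3.0, -0.9, 10.8]
opening: 0.035
position: [0.482, -0.3165, 0.0749]
force: [-3.3, -1.2, 6.8]
position: [0.4817, -0.3163, 0.0729]
force: [-0.9, -1.7, -0.4]
position: [0.4812, -0.3157, 0.0704]
force: [-0.2, -2.6, -9.2]
position: [0.4814, -0.3159, 0.0698]
force: [-0.5, -2.4, -7.8]
```

```bash
for i in 1 2 3 4; do python3 -m inch '[[[0,0,0.001],[0,0,0],-1],[[0,0,0],[0,0,0],-1],[[0,0,0],[0,0,0],-1]]' | grep -E "pos|for|open"; done
```

```text
position: [0.4818, -0.3159, 0.0695]
force: [-0.5, -2.5, -5.8]
opening: 0.0352
position: [0.4823, -0.316, 0.069]
force: [-1.2, -0.7, -1.4]
opening: 0.0353
position: [0.4824, -0.3161, 0.0681]
force: [-1.0, 0.7, 3.0]
opening: 0.0351
position: [0.4824, -0.3161, 0.0671]
force: [-1.1, 1.3, 5.9]
opening: 0.0354
```

```bash
for i in 1 2 3 4; do python3 -m inch '[[[0,0,0.0008],[0,0,0],-1],[[0,0,0],[0,0,0],-1],[[0,0,0],[0,0,0],-1]]' | grep -E "pos|for|open"; done
```

```text
position: [0.4824, -0.3162, 0.0665]
force: [-1.4, 2.0, 7.7]
opening: 0.0349
position: [0.4825, -0.3162, 0.066]
force: [-2.9, 3.2, 9.4]
opening: 0.0352
position: [0.4825, -0.3162, 0.0654]
force: [-2.7, 2.8, 11.4]
opening: 0.0351
position: [0.4825, -0.3162, 0.065]
force: [-3.7, 4.6, 14.6]
opening: 0.0347
```

```bash
python3 -m inch '[[[0,0,0.0008],[0,0,0],-1],[[0,0,0],[0,0,0],-1],[[0,0,0],[0,0,0],-1],[[0,0,0],[0,0,0],-1],[[0,0,0],[0,0,0],-1]]'
python3 - <<'E'
from rig import optics
from h import *
c=optics.capture("scene"); P=cloud(c)
blue=cv2.inRange(cv2.cvtColor(c["color"],cv2.COLOR_RGB2HSV),(105,140,30),(125,255,255))>0
for y in(-.249,-.315,-.381):
    q=P[blue&(abs(P[...,1]-y)<.025)&(abs(P[...,0]-.48)<.03)&(P[...,2]>.06)]; print(y,np.percentile(q[:,2],[1,99]).round(4))
cv2.imwrite("pics/s5.png",cv2.resize(c["color"][160:270,320:450,::-1],None,fx=5,fy=5,interpolation=cv2.INTER_CUBIC))
E
```

```text
time_s: 13.0
position: [0.4825, -0.3163, 0.0647]
eef_rot: [0.708, -0.707, 0.001, -0.0]
force: [-5.7, 5.8, 18.7]
opening: 0.0357
-0.249 [0.0714 0.1202]
-0.315 [0.0672 0.1164]
-0.381 [0.0705 0.11  ]
```

View pics/s5.png

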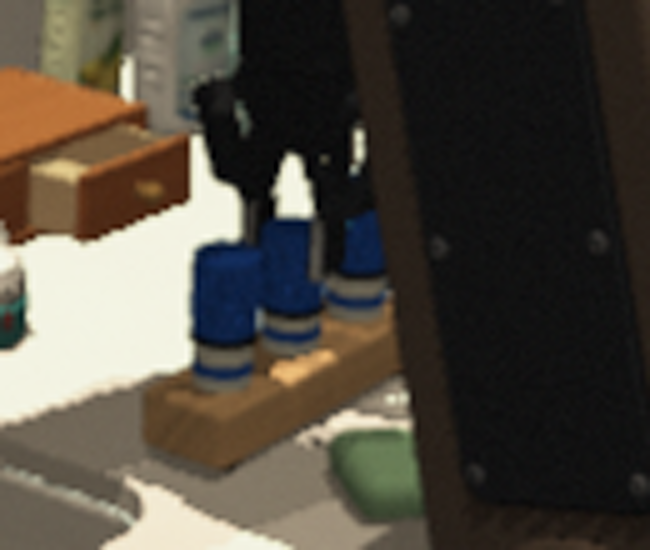

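The middle stick is now capped, and its cap top sits about 3.8 mm below its capped neighbour's. That matches a seal squeezed nearly all the way, so I'm handing in.

```bash
python3 -c "
from rig import workorder,readout
o=readout.get_obs();print(o['force'],o['position']);print(workorder.close_job())"
```

```text
[-5.90061887  4.83544504 18.68577125] [ 0.48248186 -0.31626851  0.06474107]
the job is handed in; nothing more can be done
None
```

The bare stick was the middle one. I pressed the loose cap (the smaller blue one) onto it until it clicked, kept pressing, and handed in with the fingers still holding it down.

- **Click:** the upward force peaked at about 11 N, under the 15 N expected. It then dropped and briefly went negative (about −9 N) as the cap snapped over.
- **Seal:** the force then rose about 3 N per mm, and more steeply at the end. I handed in with about 18.7 N still pressing down, above the 12 N the seal needs at its stop. In the camera view the cap top is about 3.8 mm below its capped neighbour's, so the seal is squeezed nearly all of its 4 mm.
- **Side force:** about 6 N in both x and y remained at the end, so the cap is very slightly off centre.
- **Limits:** the job took about 13 s of the 38 s allowed, and no wrist reading came near 120 N.
- **Bystanders:** the arm's path kept clear of the other objects. I did not measure them again at the end; of the four, only the soap bar was in the last picture, and it looked unmoved.

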